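# Fit the carousel to the splined bench drive

### The job

Fit the lobed metal carousel onto the ribbed shaft of the bench drive, boss upward: lower it over the shaft and press lightly, rocking it about the shaft, until the teeth mesh and it slides fully home onto the collar; do not drop or force it. Then set the small metal cap, open end down, over the shaft's round end so that it sits flat on the carousel. Let go of both and leave the other things where they are.

Things in the scene. Friction and masses are not known exactly. Their poses are not given: they have to be found in the camera images.
- drive: Bench drive, housing fixed in a run: white, 126x112 mm (x, y), top 46 mm above the bench, with an upright steel shaft. Origin: at bench level under the housing's centre, on the shaft's axis; z up. The shaft stands at any angle about its axis, not given in the poses and unrelated to the housing: see or feel where the ribs are. A brake holds it: it turns only under more than 2 N m.
- shoulder (a point): Point on the shaft's axis, with the drive's axes, at the flat top of the round collar (60 mm across) at the shaft's foot, 55 mm above the bench: the carousel's underside comes to rest here.
- rib_tops (a point): Point on the shaft's axis, 20 mm above the collar (75 above the bench), level with the flat tops of the ribs. From collar to here: core 22 mm across with 6 straight ribs, 60 degrees apart, each 5.5 wide, 32 across their outer faces. Above it a cone narrows from 22 to 14 across in 6 mm.
- spigot_end (a point): Upper end of the shaft, on its axis, 131 mm above the bench. The topmost 50 mm is a plain round spigot 14 mm across, bevelled to 7 across in its last 4 mm; it passes through the hole in the boss and 26 mm of it stand above the boss when the carousel is home.
- carousel: Loose aluminium wheel, about 300 g, lying flat, boss up. Origin: centre of its flat underside; z up along the bore. A disc 12 mm thick, 84 across, with 6 lobes 21 wide that reach 116 across and point along its x axis and every 60 degrees. It slides down the shaft when its lobes stand over the ribs, any of six ways (play about 4 degrees either way, 1.5 mm sideways).
- bore_foot (a point): Mouth of the carousel's bore, at its underside (the body's origin). In the lowest 18 mm the bore is 35 mm across with 6 teeth, 6 wide, reaching inward to 25 across, halfway between the lobes. Out of mesh, the teeth rest on the ribs' tops and the underside stays 20 mm above the collar.
- boss_top (a point): Centre of the top of the carousel's boss, 50 mm above its underside. The boss is a plain round cylinder 50 mm across standing 38 mm above the disc: grip it here, fingertips above the disc. Bore inside: plain 35 mm across, narrowed to 17 in the top 6 mm.
- cap: Loose round dark steel cap, 80 g or so, 34 mm across (35 over the knurls), 40 tall, standing open end down. Origin: centre of its lower rim; z up. A blind bore 18 mm across and 30 deep opens downward. Once home it rests on the boss, its origin 50 mm above the carousel's.
- vial_a: small glass vial with a lid, 27 mm across, 62 tall, loose; a bystander. Origin under its centre.
- vial_b: another such vial, loose; a bystander. Origin under its centre.
- tape_roll: roll of tape lying flat, 92 mm across, 25 tall; a bystander. Origin under its centre.
- tweezers: metal tweezers lying flat, 115 mm long along their y, 8 tall; a bystander. Origin under their centre.
- marker: marker pen lying flat, 136 mm long along its y, 13 tall; a bystander. Origin under its centre.
- tally_counter: flat keyed counter, 135x75x17 mm, long along its x; a bystander. Origin under its centre.
Not all that is in view belongs to the job. Several things have the shape of the cap; the one meant has the colours described above.

How it is judged:
By the outcome, as a careful person would: the job done as asked, in the order asked, and still so for the second after the job is handed in, with the robot touching nothing.
It also fails if it takes over 72 s, if anything falls off the work surface, if the arm or the gripper's body presses on something with over 40 N, if the wrist force passes 120 N, or if a joint passes its speed limit or range.

### The arm

A 6-joint arm with a two-finger parallel gripper is mounted at the origin on a cart in front of the work surface, level with it; the furniture and walls round the work are solid. World frame = base frame: x ahead of the robot, y to its left, z up, the work surface at z = 0. Lengths are in m, angles in rad, forces in N, time in s.
With the tool pointing down it reaches from about 0.35 to 0.775 m from the base axis. Payload 7.3 kg.
Tool frame: the origin (TCP) lies midway between the tips of the shut fingers; the grasp point (between the pads) lies 19 mm behind it; z points along the fingers, y is the line along which they close (so a half turn about z gives the same grasp; the last joint's range is limited). The gripper opens to 92 mm and grips with 3 to 60 N. Pads are 19 mm wide; open, the fingers measure 130 mm over their backs; the gripper's body (75 mm by 190 mm) begins 47 mm behind the grasp point.
Start: joints at [-1.35, 0.342, 1.524, -0, 1.275, -0.146], TCP at [0.188, -0.49, 0.227] pointing down, gripper open.
Joint ranges: [-2.53, 2.53], [-0.77, 2.02], [0.04, 2.7], [-1, 4.14], [0.28, 2.66], [-3.11, 3.11]. Speed limits (rad/s): [2.57, 2.57, 3.14, 3.14, 3.14, 3.14].

### API

Orientations are given as a unit quaternion [x, y, z, w].
In Python, from workcell import manip gives the robot as it stands.
- The arm moves only by the tool servo_tool, never from a script. Its argument "series" is a list of rows, each a list of 4 numbers: the shift along the world's x, y, z each as a share of 50 cm, from -1 to 1, then the turn about the world's z as a share of 90 degrees, from -1 to 1. A call has 1 to 8 rows; each row is the pose to reach, as a shift and turn from the pose commanded when the call began; what a row does not reach only later rows make up. A row lasts 1/12 s, in which the tool goes at most 41.7 mm and 7.16 degrees, less where a joint would pass 70% of its speed; a pose out of reach is approached as far as the arm can. A call with a number of a shift or a turn outside -1 to 1 is refused whole. A call with a gripper value outside its range is refused whole. "grip" is the gripper's target within -1 to 1 (shut at 1, half-way at 0, fully open at -1), set as the call begins (left out, the last holds). The fingers move at their own pace and stop on an object; the grip force is fixed at half the most. Time passes only in rows, so rows that repeat a pose let the fingers close. It gives the time, the measured TCP pose, the force and the opening at its end, in the units of the state.
- manip.sense(): the state, without advancing time (a new reading comes with each control period).
- manip.snapshot(name): name is "side" or "top" or "wrist"; returns the picture (400x640x3 uint8, red, green, blue); there is no depth.
- manip.camera_model(name): a dict with "fx", "fy", "cx", "cy" (pixels), "k1" (the pictures are not rectified: a ray, as slopes to the right and down, at radius r is drawn at 1 + k1 r^2 times it, then the intrinsics apply), "xyz" and "rotation" of the camera in the world. Camera axes: x right, y down, z forward; pixel columns grow to the right and rows downward; lengths in m; the calibration is good to about 2 mm. A picture is of the moment at which its call begins: read the wrist's pose just before it. camera_model takes no time and is no camera call; for the wrist camera it gives the pose at the moment of the call.
- manip.job_done(): hands the job in, once; it reports no verdict.
The state is a dict: "time": time; "joints": joint angles; "joint_velocities": joint speeds; "tau": joint torques, N m; "ee_pos": TCP position; "tool_rot": TCP orientation; "ft_force": force on the tool from outside, world axes, zero at the start; "torque": the same for the moment, N m; "gripper_width": finger opening in m.
Only numpy, scipy, OpenCV 4.12 (cv2) and the standard library are available. Lean on these libraries where they do the work, as an engineer would, in place of code of your own. Each camera call takes 0.05 s, during which the arm holds its last target. There are 200 camera calls.

## Working session

There is one attempt and no reset: what is moved stays moved. The work goes in short steps, Python scripts to look and compute and a tool call to move; the robot and the scene stay as the last step left them, time stands still between calls to the robot, and variables do not carry over. Pictures are saved under pics/ and viewed, on a budget of 10 in all, crops included, one or two more only if the job needs it, and the job is handed in when it is done.

Besides the shell and the picture viewer there is one more tool, called in YAML: its name, and indented under it one key for each argument. servo_tool: Moves the arm, as the interface text tells. Its arguments: {"type":"object","properties":{"series":{"type":"array"},"grip":{"type":"number"}},"required":["series"]}

```bash
mkdir -p pics
cat > h.py <<'E'
import numpy as np, cv2
from workcell import manip
def snap(cam,name):
    m=manip.camera_model(cam); im=manip.snapshot(cam)
    cv2.imwrite(f'pics/{name}.png',im[:,:,::-1]); np.save(f'pics/{name}.npy',im)
    import pickle; pickle.dump(m,open(f'pics/{name}.pkl','wb')); return im,m
def load(name):
    import pickle; return np.load(f'pics/{name}.npy'),pickle.load(open(f'pics/{name}.pkl','rb'))
def ray(m,u,v):
    x=(u-m['cx'])/m['fx'];y=(v-m['cy'])/m['fy'];xd,yd=x,y
    for _ in range(20):
        s=1+m['k1']*(x*x+y*y); x,y=xd/s,yd/s
    return np.array(m['xyz']),np.array(m['rotation']).reshape(3,3)@np.array([x,y,1])
def onz(m,u,v,z):
    o,d=ray(m,u,v); return o+d*(z-o[2])/d[2]
def proj(m,p):
    c=np.array(m['rotation']).reshape(3,3).T@(np.array(p)-np.array(m['xyz'])); x,y=c[0]/c[2],c[1]/c[2]
    s=1+m['k1']*(x*x+y*y); return m['fx']*x*s+m['cx'],m['fy']*y*s+m['cy']
E
python3 - <<'E'
from h import *
a,m=snap('top','t0'); b,n=snap('side','s0')
print(m,n); print(manip.sense())
E
```

```text
{'fx': 458.2856725169096, 'fy': 458.2856725169096, 'cx': 319.2203222949243, 'cy': 192.3715335917585, 'k1': -0.13065546713172824, 'xyz': array([ 3.93540122e-01, -1.50072028e-03,  1.77422730e+00]), 'rotation': array([-0.7027784 ,  0.71000708, -0.03467999,  0.02810271])} {'fx': 372.44476412951303, 'fy': 372.44476412951303, 'cx': 322.2809539416959, 'cy': 197.3024223024457, 'k1': 0.030689189771667704, 'xyz': array([ 0.07732532, -0.31988699,  1.14438272]), 'rotation': array([ 0.86188039, -0.44315409,  0.11408276, -0.21854467])}
{'time': 0.1, 'joints': array([-1.34998598e+00,  3.42628970e-01,  1.52494931e+00, -6.36507083e-06,
        1.27542226e+00, -1.46005729e-01]), 'joint_velocities': array([ 8.93244488e-05, -1.65347737e-03, -2.53871436e-03, -1.23232935e-03,
        1.45395900e-03, -2.04334275e-03]), 'tau': array([ 1.98642876e-03, -4.32001591e+01, -2.44695139e+01,  7.19139003e-02,
        5.25549031e-02, -4.96164978e-05]), 'ee_pos': array([ 0.18821987, -0.48968907,  0.22611726]), 'tool_rot': array([ 9.83227428e-01,  1.82382371e-01, -2.93650066e-05, -7.03340143e-04]), 'ft_force': array([-0.78535772,  0.02527597, -0.01005501]), 'torque': array([0.01372753, 0.01595168, 0.00037133]), 'gripper_width': 0.09161000857082371}
```

View pics/t0.png

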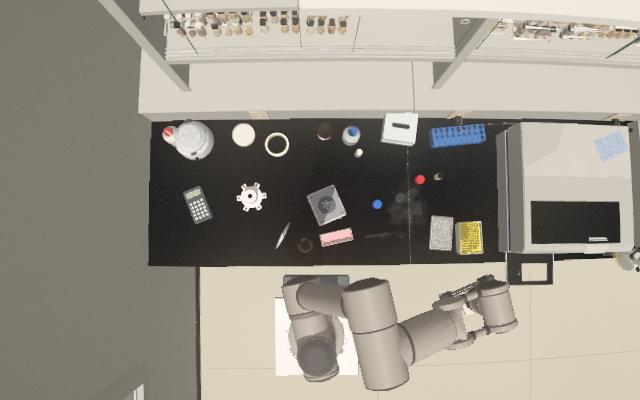

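View pics/s0.png

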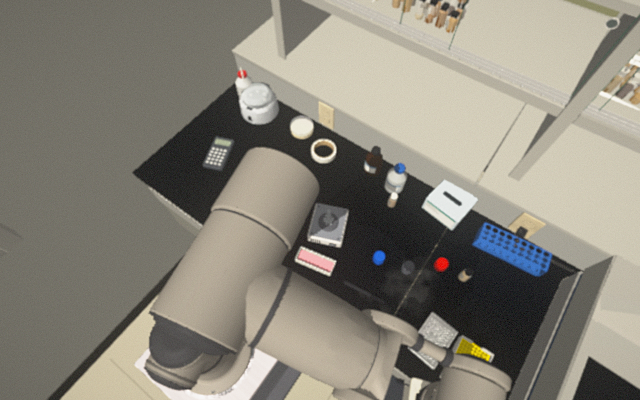

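The top view shows the carousel at (251,197) and the drive at (327,205). Cap-shaped candidates are blue (377,204), red (420,180), dark grey (about 401,198), something at (438,176), probably a vial, and a dark round thing at (305,246). I'll choose the dark grey one and check it in a crop.

```bash
python3 - <<'E'
s=open('h.py').read().replace("np.array(m['rotation']).reshape(3,3)","R_(m)").replace("def snap","from scipy.spatial.transform import Rotation\ndef R_(m): return Rotation.from_quat(m['rotation']).as_matrix()\ndef snap",1)
open('h.py','w').write(s)
E
python3 - <<'E'
from h import *
t,m=load('t0'); s,n=load('s0')
a=cv2.resize(t[150:260,230:450],None,fx=3.6,fy=3.6,interpolation=cv2.INTER_CUBIC)
b=cv2.resize(s[235:300,350:490],(420,195),interpolation=cv2.INTER_CUBIC)
c=np.zeros((600,792,3),np.uint8); c[:396]=a; c[400:595,:420]=b
c=np.clip(c.astype(float)*1.6,0,255).astype(np.uint8)
cv2.imwrite('pics/c0.png',c[:,:,::-1])
for k,(u,v,z) in dict(car=(251,197,.03),drive=(327,205,.08),blue=(377,204,.04),cap=(401,198,.04),red=(420,180,.04),dk=(438,176,.05),ring=(305,246,.01)).items(): 
  p=onz(m,u,v,z); print(k,p.round(3),np.hypot(*p[:2]).round(3),np.round(proj(n,p)))
for uv in [(408,268),(466,275)]: print(onz(n,*uv,.03))
E
```

```text
car [0.534 0.242 0.03 ] 0.586 [267. 174.]
drive [ 0.497 -0.046  0.08 ] 0.499 [328. 219.]
blue [ 0.501 -0.238  0.04 ] 0.555 [379. 256.]
cap [ 0.523 -0.33   0.04 ] 0.619 [409. 268.]
red [ 0.592 -0.406  0.04 ] 0.718 [442. 264.]
dk [ 0.606 -0.474  0.05 ] 0.769 [465. 272.]
ring [0.345 0.038 0.01 ] 0.347 [279. 250.]
[ 0.52456493 -0.32914427  0.03      ]
[ 0.60828931 -0.48276575  0.03      ]
```

View pics/c0.png

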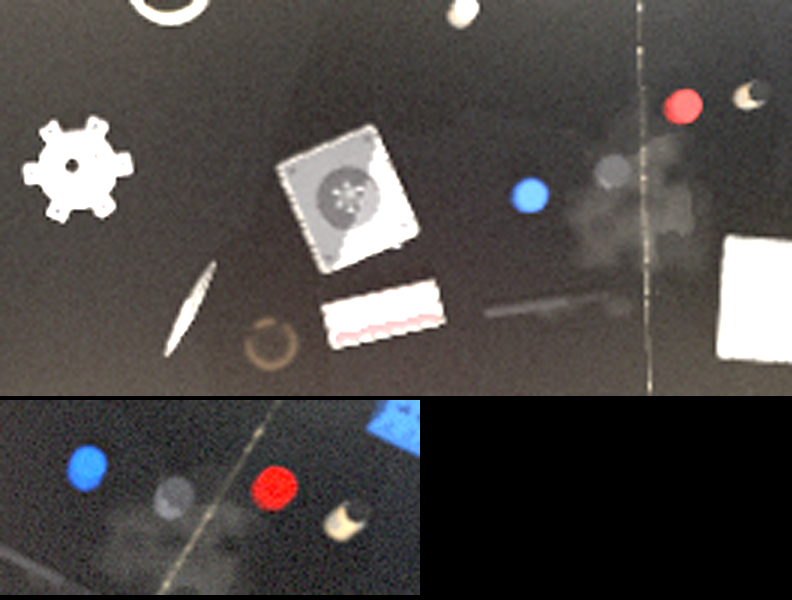

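The crop confirms it: the dark grey steel cap is at top (400,197), with blue and red decoys either side. The ribs and six lobes are visible. I'll move over the drive and look from closer.

servo_tool:
  series:
    - [0.3,0.44,0.18,0]
    - [0.3,0.44,0.18,0]
    - [0.3,0.44,0.18,0]
    - [0.3,0.44,0.18,0]
    - [0.3,0.44,0.18,0]
    - [0.3,0.44,0.18,0]
    - [0.3,0.44,0.18,0]
  grip: -1

```text
time: 0.68
ee_pos: [0.3393, -0.2676, 0.3177]
tool_rot: [0.983, 0.183, 0.0, 0.0]
ft_force: [0.2, -0.6, 0.1]
gripper_width: 0.0919
```

servo_tool:
  series:
    - [0.22,0.44,0,0]
    - [0.22,0.44,0,0]
    - [0.22,0.44,0,0]
    - [0.22,0.44,0,0]
    - [0.22,0.44,0,0]
    - [0.22,0.44,0,0]
    - [0.22,0.44,0,0]

```text
time: 1.27
ee_pos: [0.4499, -0.0445, 0.3163]
tool_rot: [0.983, 0.186, 0.0, -0.001]
ft_force: [-0.1, 0.5, -0.5]
gripper_width: 0.0917
```

Run:
```python
from h import *
s=manip.sense(); im,m=snap('wrist','w0'); print(s['time'],s['ee_pos'],s['tool_rot'],s['joints'].round(2)); print(m, R_(m).round(2)); print(proj(m,[.497,-.046,.131]))
```

```text
1.2667 [ 0.44988672 -0.04450912  0.31634175] [ 9.82641815e-01  1.85508297e-01  3.92462571e-04 -1.25750289e-03] [-0.27  0.15  1.54  0.    1.46  0.93]
{'fx': 275.554683877307, 'fy': 275.554683877307, 'cx': 325.20417293940653, 'cy': 197.45247133216319, 'k1': -0.04134411075460243, 'xyz': array([ 0.51869354, -0.0171425 ,  0.47360395]), 'rotation': array([ 0.81853412, -0.5577617 , -0.07864386,  0.11277819])} [[ 0.37 -0.9  -0.25]
 [-0.93 -0.35 -0.1 ]
 [-0.    0.27 -0.96]]
(np.float64(341.4361119663938), np.float64(145.5854707037681))
```

View pics/w0.png

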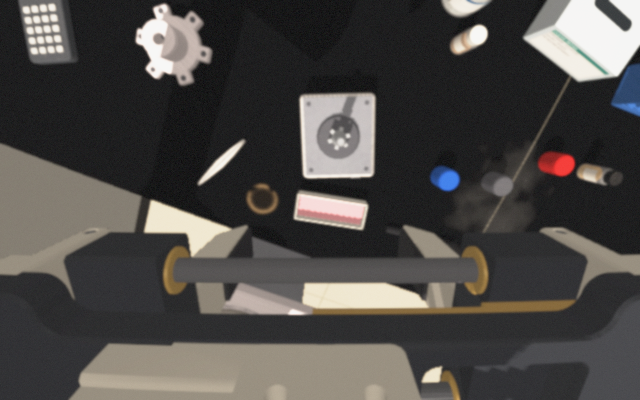

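The wrist view shows the drive at (338,138), the carousel at (172,45) and the dark cap at (497,183). I'll go closer over the shaft to read the ribs.

servo_tool:
  series:
    - [0.044,-0.022,-0.24,0]
    - [0.044,-0.022,-0.24,0]
    - [0.044,-0.022,-0.24,0]
    - [0.044,-0.022,-0.24,0]
    - [0.044,-0.022,-0.24,0]

```text
time: 1.73
ee_pos: [0.4691, -0.0617, 0.1959]
tool_rot: [0.983, 0.182, -0.002, -0.001]
ft_force: [0.8, -0.4, 1.1]
gripper_width: 0.0921
```

Run:
```python
from h import *
im,m=snap('wrist','w1'); print(manip.sense()['ee_pos'])
u,v=map(int,proj(m,[.497,-.046,.075])); print(u,v)
x0,y0=max(0,u-110),max(0,v-80)
print(x0,y0); c=cv2.resize(im[y0:y0+150,x0:x0+200],None,fx=4,fy=4,interpolation=cv2.INTER_CUBIC); cv2.imwrite('pics/c1.png',c[:,:,::-1])
```

```text
[ 0.47034585 -0.06184527  0.19784788]
321 162
211 82
```

View pics/c1.png

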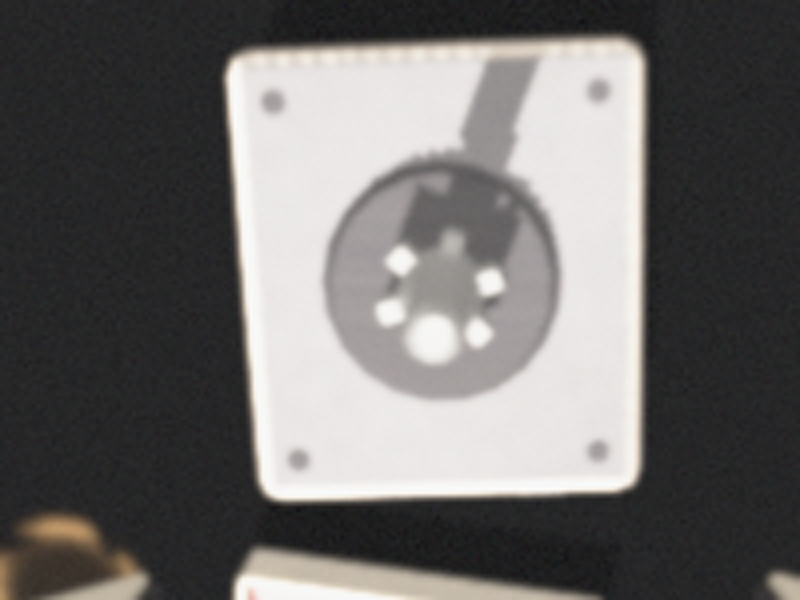

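Rib tops show at crop (400,261), (490,282), (389,312), (479,332) and (453,241), with the spigot end at (432,340). Now the axis and rib angle.

Run:
```python
from h import *
im,m=load('w1')
P=lambda x,y,z: onz(m,211+(x+.5)/4-.5,82+(y+.5)/4-.5,z)
r=[P(*q,.075) for q in [(400,261),(490,282),(389,312),(479,332),(453,241)]]
c=((r[0]+r[3])/2+(r[1]+r[2])/2)/2
print('axis',c.round(4),'spig',P(432,340,.131).round(4),'collar',P(442,282,.055).round(4))
for q in r: d=q-c; a=np.degrees(np.arctan2(d[1],d[0])); print(np.hypot(*d[:2]).round(4),a.round(1),(a%60).round(1))
# carousel seen from w0
im,m=load('w0'); print('boss hole',onz(m,172,40,.05),'cap top', onz(m,497,177,.04))
c=(m['xyz'])
```

```text
axis [ 0.5027 -0.0425  0.075 ] spig [ 0.5012 -0.0425  0.131 ] collar [ 0.504  -0.0422  0.055 ]
0.0133 68.7 8.7
0.0132 -52.5 7.5
0.0133 127.6 7.6
0.0134 -110.7 9.3
0.0143 7.2 7.2
boss hole [0.54239567 0.22574793 0.05      ] cap top [ 0.53841485 -0.30804719  0.04      ]
```

servo_tool:
  series:
    - [0.07,0.556,0,0]
    - [0.07,0.556,0,0]
    - [0.07,0.556,0,0]
    - [0.07,0.556,0,0]
    - [0.07,0.556,0,0]
    - [0.07,0.556,0,0]
    - [0.07,0.556,0,0]
    - [0.07,0.556,0,0]

```text
time: 2.45
ee_pos: [0.5065, 0.2222, 0.2003]
tool_rot: [0.983, 0.185, 0.003, -0.001]
ft_force: [-0.6, -0.7, 0.3]
gripper_width: 0.0917
```

Run:
```python
from h import *
im,m=snap('wrist','w2'); s=manip.sense(); print(s['ee_pos'],s['joints'].round(2))
u,v=map(int,proj(m,[.538,.235,.03])); print(u,v)
x0,y0=max(0,u-100),max(0,v-75)
print(x0,y0); c=cv2.resize(im[y0:y0+150,x0:x0+200],None,fx=4,fy=4,interpolation=cv2.INTER_CUBIC); cv2.imwrite('pics/c2.png',c[:,:,::-1])
```

```text
[0.50624219 0.21960918 0.19994572] [0.27 0.41 1.5  0.   1.23 1.47]
325 155
225 80
```

View pics/c2.png

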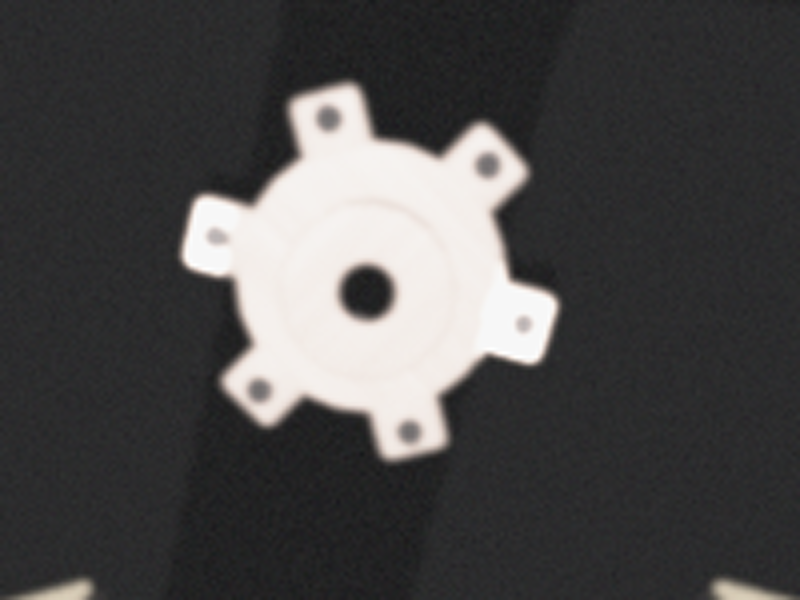

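Lobe dots are at crop (329,118), (487,165), (524,324), (410,432), (260,390) and (216,236), with the boss hole at (367,292).

Run:
```python
from h import *
im,m=load('w2')
P=lambda x,y,z: onz(m,225+(x+.5)/4-.5,80+(y+.5)/4-.5,z)
r=np.array([P(*q,.012) for q in [(329,118),(487,165),(524,324),(410,432),(260,390),(216,236)]])
c=r.mean(0); print('c',c.round(4),'hole',P(367,292,.05).round(4))
for q in r: d=q-c; a=np.degrees(np.arctan2(d[1],d[0])); print(np.hypot(*d[:2]).round(4),(a%60).round(1))
s=manip.sense();R=Rotation.from_quat(s['tool_rot']).as_matrix(); print(s['ee_pos'],np.degrees(np.arctan2(R[1,1],R[0,1])))
```

```text
c [0.5389 0.2465 0.012 ] hole [0.5394 0.2467 0.05  ]
0.05 35.5
0.0496 35.8
0.0499 35.5
0.05 35.5
0.0498 35.5
0.0496 35.4
[0.50624219 0.21960918 0.19994572] -68.75689298070554
```

servo_tool:
  series:
    - [0.066,0.054,0,0]
    - [0.066,0.054,-0.08,0]
    - [0.066,0.054,-0.16,0]
    - [0.066,0.054,-0.24,0]
    - [0.066,0.054,-0.28,0]
    - [0.066,0.054,-0.28,0]

```text
time: 3.0
ee_pos: [0.5365, 0.2418, 0.0541]
tool_rot: [0.983, 0.182, -0.003, 0.001]
ft_force: [-0.9, 0.2, -0.2]
gripper_width: 0.0918
```

servo_tool:
  series:
    - [0,0,0,0]

```text
time: 3.08
ee_pos: [0.5392, 0.2429, 0.0582]
tool_rot: [0.983, 0.182, 0.0, 0.0]
ft_force: [-0.2, 0.8, 0.3]
gripper_width: 0.0914
```

servo_tool:
  series:
    - [0,0.007,-0.04,0]
    - [0,0.007,-0.072,0]
    - [0,0.007,-0.072,0]
    - [0,0.007,-0.072,0]

```text
time: 3.42
ee_pos: [0.5398, 0.2474, 0.0232]
tool_rot: [0.983, 0.182, 0.002, -0.0]
ft_force: [0.2, -0.3, 0.2]
gripper_width: 0.0921
```

servo_tool:
  series:
    - [0,0,0,0]
    - [0,0,0,0]
    - [0,0,0,0]
    - [0,0,0,0]
    - [0,0,0,0]
    - [0,0,0,0]
  grip: 1

```text
time: 3.92
ee_pos: [0.5384, 0.2475, 0.021]
tool_rot: [0.983, 0.182, 0.0, 0.0]
ft_force: [-0.6, 0.4, -0.3]
gripper_width: 0.0561
```

servo_tool:
  series:
    - [0,0,0,0]
    - [0,0,0,0]
    - [0,0,0,0]
    - [0,0,0,0]

```text
time: 4.25
ee_pos: [0.5384, 0.2473, 0.0208]
tool_rot: [0.983, 0.182, 0.0, 0.0]
ft_force: [-0.5, -1.8, 1.8]
gripper_width: 0.0497
```

servo_tool:
  series:
    - [0,0,0.04,0]
    - [0,0,0.1,0]
    - [0,0,0.16,0]
    - [0,0,0.22,0]
    - [0,0,0.28,0]
    - [0,0,0.32,0]
    - [0,0,0.32,0]
    - [0,0,0.32,0]

```text
time: 4.92
ee_pos: [0.5383, 0.2475, 0.1808]
tool_rot: [0.983, 0.182, 0.0, -0.0]
ft_force: [0.2, -0.4, -3.5]
gripper_width: 0.0495
```

servo_tool:
  series:
    - [-0.009,-0.0725,0,-0.038]
    - [-0.018,-0.145,0,-0.076]
    - [-0.027,-0.218,0,-0.114]
    - [-0.036,-0.29,0,-0.152]
    - [-0.045,-0.363,0,-0.19]
    - [-0.054,-0.435,0,-0.228]
    - [-0.063,-0.508,0,-0.266]
    - [-0.072,-0.58,0,-0.304]

```text
time: 5.58
ee_pos: [0.5004, -0.0439, 0.1782]
tool_rot: [0.998, -0.057, -0.002, -0.0]
ft_force: [0.3, -0.1, -1.6]
gripper_width: 0.0495
```

servo_tool:
  series:
    - [0,0,0,0]
    - [0,0,0,0]
    - [0,0,0,0]

```text
time: 5.83
ee_pos: [0.5014, -0.0421, 0.179]
tool_rot: [0.998, -0.055, -0.002, -0.001]
ft_force: [-0.2, 0.3, -3.0]
gripper_width: 0.05
```

Run:
```python
from h import *
s=manip.sense();R=Rotation.from_quat(s['tool_rot']).as_matrix(); print(s['ee_pos'],np.degrees(np.arctan2(R[1,1],R[0,1])),s['ft_force'],s['torque'])
im,m=snap('wrist','w3'); cv2.imwrite('pics/c3.png',im[40:340,120:520,::-1].repeat(2,0).repeat(2,1))
```

```text
[ 0.50141567 -0.04210057  0.17904856] -96.35742597449166 [-0.16646211  0.28808782 -3.01600285] [ 0.06113446 -0.00337348  0.03224657]
```

View pics/c3.png

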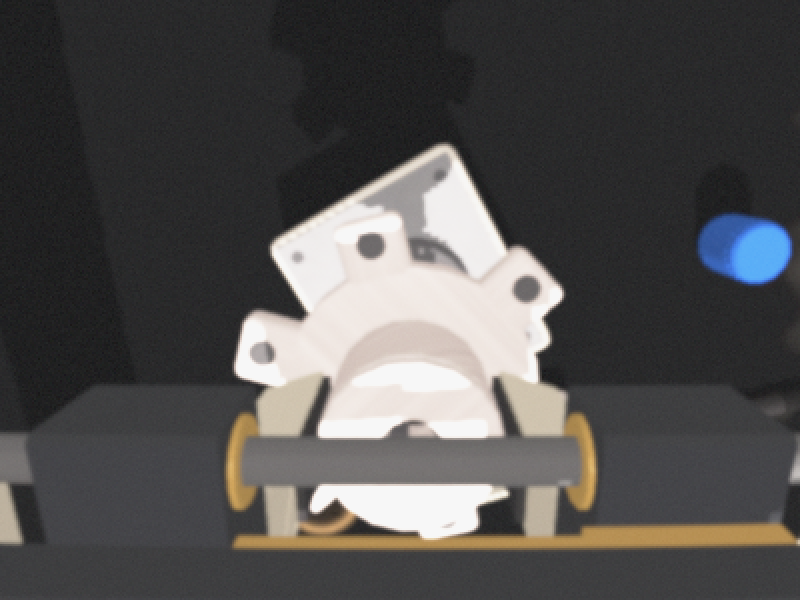

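The carousel is held upright over the drive. Lobe dots are at crop (371,246), (526,288) and (262,352). I'll get the in-hand centre and angle from them.

Run:
```python
from h import *
from scipy.optimize import least_squares
im,m=load('w3')
P=np.array([onz(m,120+(x-.5)/2,40+(y-.5)/2,.170) for x,y in [(371,246),(526,288),(262,352)]])
print(P.round(4))
def pred(p): a=np.radians([p[2],p[2]-60,p[2]+60]); return np.c_[p[0]+.0498*np.cos(a),p[1]+.0498*np.sin(a)]
f=least_squares(lambda p:(pred(p)-P[:,:2]).ravel()*[1e3],[.5,-.04,8]); print(f.x.round(4),f.fun.round(1))
```

```text
[[ 0.5509 -0.0344  0.17  ]
 [ 0.5327 -0.0804  0.17  ]
 [ 0.5209  0.0048  0.17  ]]
[ 0.502  -0.0412  7.8888] [ 0.4  0.  -0.2 -0.1 -0.2  0.1]
```

servo_tool:
  series:
    - [0.001,-0.0025,-0.02,0]
    - [0.001,-0.0025,-0.04,0]
    - [0.001,-0.0025,-0.07,0]
    - [0.001,-0.0025,-0.1,0]
    - [0.001,-0.0025,-0.11,0]
    - [0.001,-0.0025,-0.11,0]
    - [0.001,-0.0025,-0.11,0]

```text
time: 6.47
ee_pos: [0.5029, -0.0432, 0.1255]
tool_rot: [0.999, -0.055, -0.0, -0.0]
ft_force: [0.6, 0.4, -2.0]
gripper_width: 0.0499
```

servo_tool:
  series:
    - [0,0,-0.008,0]
    - [0,0,-0.016,0]
    - [0,0,-0.024,0]
    - [0,0,-0.03,0]
    - [0,0,-0.03,0]
    - [0,0,-0.03,0]

```text
time: 6.97
ee_pos: [0.5027, -0.0439, 0.1106]
tool_rot: [0.998, -0.055, -0.0, 0.0]
ft_force: [0.0, -0.5, -2.5]
gripper_width: 0.0494
```

servo_tool:
  series:
    - [0,0,-0.006,0]
    - [0,0,-0.012,0]
    - [0,0,-0.018,0]
    - [0,0,-0.024,0]
    - [0,0,-0.024,0]
    - [0,0,-0.024,0]

```text
time: 7.47
ee_pos: [0.5027, -0.0438, 0.0985]
tool_rot: [0.998, -0.055, -0.0, -0.0]
ft_force: [0.6, -0.2, -2.8]
gripper_width: 0.0495
```

servo_tool:
  series:
    - [0,0,-0.004,0]
    - [0,0,-0.008,0]
    - [0,0,-0.012,0]
    - [0,0,-0.012,0]
    - [0,0,-0.012,0]

```text
time: 7.88
ee_pos: [0.5027, -0.0438, 0.0926]
tool_rot: [0.998, -0.055, -0.0, 0.0]
ft_force: [-0.1, 0.2, -3.2]
gripper_width: 0.0493
```

It's below the rib tops with no extra force, so the teeth have meshed. Continuing gently.

servo_tool:
  series:
    - [0,0,-0.005,0]
    - [0,0,-0.01,0]
    - [0,0,-0.015,0]
    - [0,0,-0.02,0]
    - [0,0,-0.02,0]
    - [0,0,-0.02,0]

```text
time: 8.38
ee_pos: [0.5027, -0.0438, 0.0825]
tool_rot: [0.998, -0.055, -0.0, 0.0]
ft_force: [0.1, -0.1, -1.9]
gripper_width: 0.0497
```

servo_tool:
  series:
    - [0,0,-0.004,0]
    - [0,0,-0.008,0]
    - [0,0,-0.01,0]
    - [0,0,-0.01,0]
    - [0,0,-0.01,0]

```text
time: 8.8
ee_pos: [0.5028, -0.0439, 0.0777]
tool_rot: [0.998, -0.055, -0.0, 0.0]
ft_force: [-0.6, 0.0, -2.3]
gripper_width: 0.0496
```

servo_tool:
  series:
    - [0,0,-0.001,0]
    - [0,0,-0.002,0]
    - [0,0,-0.003,0]
    - [0,0,-0.004,0]
    - [0,0,-0.004,0]

```text
time: 9.22
ee_pos: [0.5028, -0.0438, 0.0758]
tool_rot: [0.998, -0.055, 0.0, 0.0]
ft_force: [-1.2, 0.9, -0.8]
gripper_width: 0.0493
```

servo_tool:
  series:
    - [0,0,-0.001,0]
    - [0,0,-0.002,0]
    - [0,0,-0.003,0]
    - [0,0,-0.003,0]

```text
time: 9.55
ee_pos: [0.5029, -0.0438, 0.0757]
tool_rot: [0.998, -0.055, 0.0, 0.0]
ft_force: [-6.0, 1.0, 12.5]
gripper_width: 0.0499
```

Contact at the expected height (underside at about 55 mm). Relieving the press and releasing.

servo_tool:
  series:
    - [0,0,0.003,0]
    - [0,0,0.003,0]

```text
time: 9.72
ee_pos: [0.5029, -0.0438, 0.076]
tool_rot: [0.998, -0.055, 0.0, 0.0]
ft_force: [-1.1, 0.4, -1.9]
gripper_width: 0.0494
```

servo_tool:
  series:
    - [0,0,0,0]
    - [0,0,0,0]
    - [0,0,0,0]
    - [0,0,0,0]
    - [0,0,0,0]
    - [0,0,0,0]
    - [0,0,0,0]
    - [0,0,0,0]
  grip: -1

```text
time: 10.38
ee_pos: [0.5028, -0.0438, 0.0757]
tool_rot: [0.998, -0.055, 0.0, 0.0]
ft_force: [-0.1, 0.1, -1.2]
gripper_width: 0.0915
```

servo_tool:
  series:
    - [0,0,0.02,0]
    - [0,0,0.06,0]
    - [0,0,0.12,0]
    - [0,0,0.18,0]
    - [0,0,0.24,0]
    - [0,0,0.24,0]
    - [0,0,0.24,0]

```text
time: 10.97
ee_pos: [0.5037, -0.044, 0.1981]
tool_rot: [0.998, -0.055, 0.002, 0.0]
ft_force: [-0.6, -0.2, 0.1]
gripper_width: 0.0917
```

servo_tool:
  series:
    - [-0.034,-0.564,0,0]
    - [-0.034,-0.564,0,0]
    - [-0.034,-0.564,0,0]
    - [-0.034,-0.564,0,0]
    - [-0.034,-0.564,0,0]
    - [-0.034,-0.564,0,0]
    - [-0.034,-0.564,0,0]
    - [-0.034,-0.564,0,0]
  grip: -0.3

```text
time: 11.63
ee_pos: [0.4841, -0.3315, 0.194]
tool_rot: [0.998, -0.058, -0.001, 0.001]
ft_force: [-1.2, 0.9, 0.5]
gripper_width: 0.0597
```

servo_tool:
  series:
    - [0,0,0,0]
    - [0,0,0,0]

```text
time: 11.8
ee_pos: [0.4853, -0.325, 0.1946]
tool_rot: [0.998, -0.056, -0.001, -0.001]
ft_force: [-0.2, 0.7, 0.2]
gripper_width: 0.0595
```

Run:
```python
from h import *
im,m=snap('wrist','w4'); s=manip.sense(); print(s['ee_pos'],s['gripper_width'])
u,v=map(int,proj(m,[.5237,-.33,.03])); print(u,v)
x0,y0=max(0,u-100),max(0,v-75)
print(x0,y0); c=cv2.resize(im[y0:y0+150,x0:x0+200],None,fx=4,fy=4,interpolation=cv2.INTER_CUBIC); cv2.imwrite('pics/c4.png',np.clip(c[:,:,::-1]*1.5,0,255))
```

```text
[ 0.48556255 -0.32448053  0.19499455] 0.0597523135518826
327 150
227 75[ WARN:0@0.929] global loadsave.cpp:1063 imwrite_ Unsupported depth image for selected encoder is fallbacked to CV_8U.
```

View pics/c4.png

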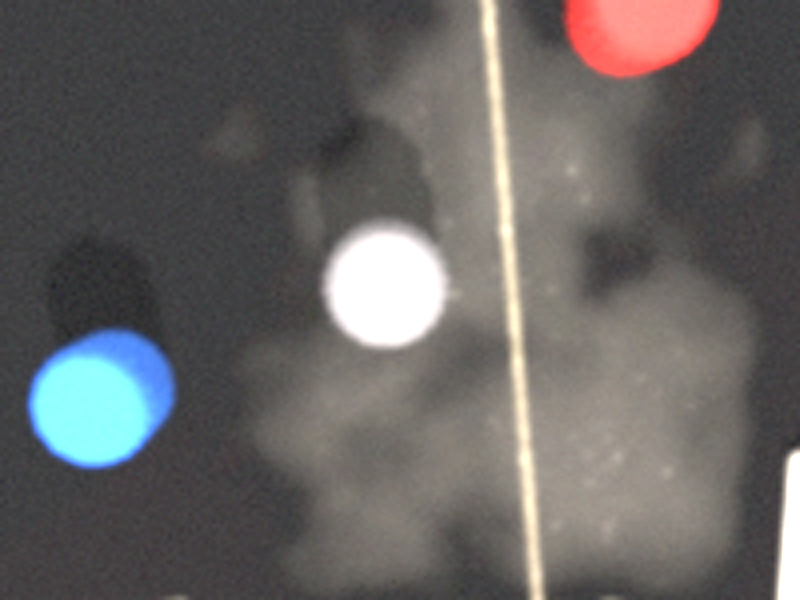

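The cap's top is at crop (386,286), bright from glare here but plain steel in the other views. The blue decoy is at (95,405) and red is upper right.

Run:
```python
from h import *
im,m=load('w4')
p=onz(m,227+(386.5)/4-.5,75+(286.5)/4-.5,.04); s=manip.sense(); print(p.round(4),(p-s['ee_pos'])/.5, onz(m,227+95/4,75+405/4,.04), s['ee_pos'])
```

```text
[ 0.5298 -0.3263  0.04  ] [ 0.08850805 -0.00356491 -0.30998909] [ 0.50495573 -0.23930006  0.04      ] [ 0.48556255 -0.32448053  0.19499455]
```

servo_tool:
  series:
    - [0.0885,-0.0035,0,0]
    - [0.0885,-0.0035,-0.07,0]
    - [0.0885,-0.0035,-0.14,0]
    - [0.0885,-0.0035,-0.21,0]
    - [0.0885,-0.0035,-0.25,0]
    - [0.0885,-0.0035,-0.25,0]
    - [0.0885,-0.0035,-0.25,0]

```text
time: 12.43
ee_pos: [0.5301, -0.3259, 0.0703]
tool_rot: [0.999, -0.054, -0.001, -0.001]
ft_force: [0.5, 0.5, 0.3]
gripper_width: 0.0597
```

servo_tool:
  series:
    - [0,0,0,0]

```text
time: 12.52
ee_pos: [0.5312, -0.3274, 0.0726]
tool_rot: [0.998, -0.055, 0.001, 0.001]
ft_force: [0.0, 0.3, 0.1]
gripper_width: 0.0597
```

servo_tool:
  series:
    - [-0.002,0.001,-0.04,0]
    - [-0.002,0.001,-0.08,0]
    - [-0.002,0.001,-0.11,0]
    - [-0.002,0.001,-0.12,0]
    - [-0.002,0.001,-0.12,0]
    - [-0.002,0.001,-0.12,0]

```text
time: 13.02
ee_pos: [0.53, -0.3277, 0.0126]
tool_rot: [0.998, -0.055, 0.001, 0.001]
ft_force: [0.5, -0.2, 0.9]
gripper_width: 0.0597
```

servo_tool:
  series:
    - [0,0,0,0]
    - [0,0,0,0]
    - [0,0,0,0]
    - [0,0,0,0]
    - [0,0,0,0]
    - [0,0,0,0]
    - [0,0,0,0]
    - [0,0,0,0]
  grip: 1

```text
time: 13.68
ee_pos: [0.5293, -0.3273, 0.0112]
tool_rot: [0.998, -0.055, 0.0, 0.0]
ft_force: [-1.2, 1.1, 4.5]
gripper_width: 0.0337
```

servo_tool:
  series:
    - [0,0,0.05,0]
    - [0,0,0.11,0]
    - [0,0,0.18,0]
    - [0,0,0.25,0]
    - [0,0,0.32,0]
    - [0,0,0.34,0]
    - [0,0,0.34,0]
    - [0,0,0.34,0]

```text
time: 14.35
ee_pos: [0.5287, -0.3269, 0.1799]
tool_rot: [0.998, -0.055, -0.0, -0.0]
ft_force: [-0.2, 0.2, -1.8]
gripper_width: 0.0338
```

servo_tool:
  series:
    - [-0.007,0.0715,0,0]
    - [-0.0135,0.143,0,0]
    - [-0.02,0.2145,0,0]
    - [-0.027,0.286,0,0]
    - [-0.0335,0.3575,0,0]
    - [-0.04,0.429,0,0]
    - [-0.047,0.5,0,0]
    - [-0.0535,0.569,0,0]

```text
time: 15.02
ee_pos: [0.5003, -0.0406, 0.178]
tool_rot: [0.998, -0.055, -0.003, -0.0]
ft_force: [0.6, -0.4, -0.6]
gripper_width: 0.0337
```

servo_tool:
  series:
    - [0,0,0,0]
    - [0,0,0,0]
    - [0,0,0,0]

```text
time: 15.27
ee_pos: [0.5016, -0.0427, 0.1791]
tool_rot: [0.998, -0.055, -0.002, -0.0]
ft_force: [0.5, 0.7, -0.4]
gripper_width: 0.0339
```

Run:
```python
from h import *
s=manip.sense(); print(s['ee_pos'],s['ft_force'],s['gripper_width'],s['tool_rot'])
im,m=snap('wrist','w5'); print(proj(m,[.5027,-.0425,.131]),proj(m,[.5027,-.0425,.221]))
cv2.imwrite('pics/c5.png',im[40:340,120:520,::-1].repeat(2,0).repeat(2,1))
```

```text
[ 0.5016296  -0.04266063  0.17910783] [ 0.46316109  0.6838566  -0.43944472] 0.03391956670998769 [ 9.98485603e-01 -5.49927340e-02 -1.51630770e-03 -3.08338188e-05]
(np.float64(326.07552695058064), np.float64(214.77150068423748)) (np.float64(326.60543957841327), np.float64(278.39323981119276))
```

View pics/c5.png

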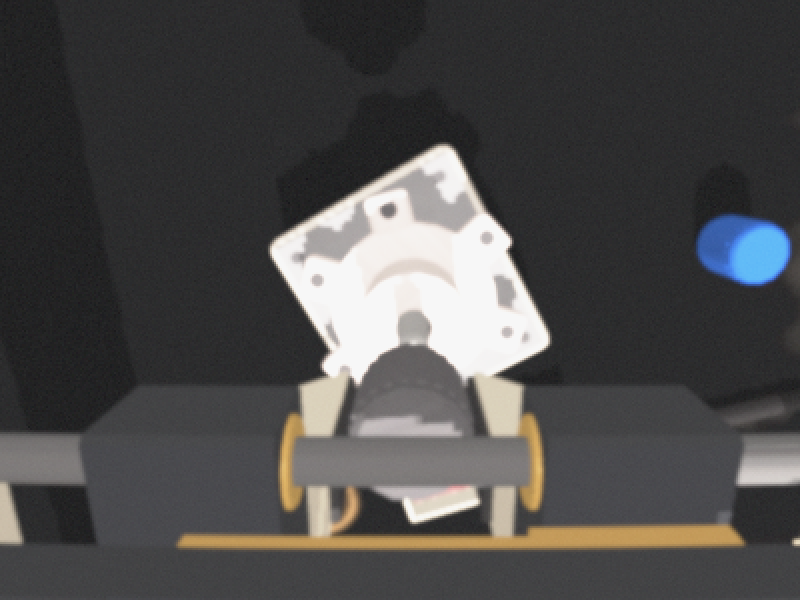

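The carousel sits level on the collar. The spigot, at crop column 414, is lined up under the held cap. Lowering the cap.

servo_tool:
  series:
    - [0.001,0,-0.02,0]
    - [0.001,0,-0.04,0]
    - [0.001,0,-0.055,0]
    - [0.001,0,-0.055,0]
    - [0.001,0,-0.055,0]

```text
time: 15.73
ee_pos: [0.5024, -0.0431, 0.1524]
tool_rot: [0.998, -0.056, -0.001, -0.0]
ft_force: [-0.1, -0.3, -0.4]
gripper_width: 0.0337
```

servo_tool:
  series:
    - [0,0,-0.005,0]
    - [0,0,-0.011,0]
    - [0,0,-0.017,0]
    - [0,0,-0.023,0]
    - [0,0,-0.029,0]
    - [0,0,-0.03,0]
    - [0,0,-0.03,0]

```text
time: 16.32
ee_pos: [0.5027, -0.0425, 0.138]
tool_rot: [0.998, -0.055, -0.0, -0.0]
ft_force: [0.8, -0.6, 0.2]
gripper_width: 0.0341
```

servo_tool:
  series:
    - [0,0,-0.006,0]
    - [0,0,-0.012,0]
    - [0,0,-0.018,0]
    - [0,0,-0.024,0]
    - [0,0,-0.03,0]
    - [0,0,-0.036,0]
    - [0,0,-0.036,0]
    - [0,0,-0.036,0]

```text
time: 16.98
ee_pos: [0.5027, -0.0426, 0.12]
tool_rot: [0.998, -0.055, -0.0, 0.0]
ft_force: [0.2, 0.2, -0.4]
gripper_width: 0.0337
```

servo_tool:
  series:
    - [0,0,-0.001,0]
    - [0,0,-0.003,0]
    - [0,0,-0.004,0]
    - [0,0,-0.006,0]
    - [0,0,-0.006,0]

```text
time: 17.4
ee_pos: [0.5027, -0.0425, 0.1171]
tool_rot: [0.998, -0.055, -0.0, 0.0]
ft_force: [0.7, 0.9, -0.3]
gripper_width: 0.0338
```

servo_tool:
  series:
    - [0,0,-0.001,0]
    - [0,0,-0.002,0]
    - [0,0,-0.003,0]
    - [0,0,-0.003,0]

```text
time: 17.73
ee_pos: [0.5029, -0.0426, 0.1162]
tool_rot: [0.998, -0.055, 0.0, 0.0]
ft_force: [-1.4, -0.2, 3.7]
gripper_width: 0.0336
```

Light contact at the expected height, so the cap rests on the boss. Releasing, clearing and checking.

servo_tool:
  series:
    - [0,0,0,0]
    - [0,0,0,0]
    - [0,0,0,0]
    - [0,0,0,0]
    - [0,0,0,0]
    - [0,0,0,0]
  grip: -0.5

```text
time: 18.23
ee_pos: [0.5028, -0.0426, 0.1156]
tool_rot: [0.998, -0.055, -0.0, 0.0]
ft_force: [-0.0, -0.1, -0.1]
gripper_width: 0.0672
```

servo_tool:
  series:
    - [0,0,0.02,0]
    - [0,0,0.06,0]
    - [0,0,0.12,0]
    - [0,0,0.18,0]
    - [-0.06,0,0.2,0]
    - [-0.1,0,0.2,0]
    - [-0.1,0,0.2,0]
    - [-0.1,0,0.2,0]

```text
time: 18.9
ee_pos: [0.4526, -0.0426, 0.2168]
tool_rot: [0.998, -0.056, 0.001, 0.0]
ft_force: [1.1, -0.5, -0.1]
gripper_width: 0.0691
```

Run:
```python
from h import *
im,m=snap('wrist','w6'); s=manip.sense(); print(s['time'],s['ee_pos'],s['ft_force'])
for z in (.105,.145): print(np.round(proj(m,[.5027,-.0425,z])))
b,n=snap('side','s6')
c=np.zeros((600,800,3),np.uint8); c[:300]=cv2.resize(im[20:260],None,fx=1.25,fy=1.25)
c[300:]=cv2.resize(b[155:305,230:630],(800,300)); cv2.imwrite('pics/c6.png',c[:,:,::-1])
for z in (.055,.145): print(np.round(proj(n,[.5027,-.0425,z])))
```

```text
18.95 [ 0.45318917 -0.04270213  0.21650596] [-0.30276582 -0.05071767 -0.09416152]
[320. 145.]
[320. 150.]
[328. 221.]
[328. 208.]
```

View pics/c6.png

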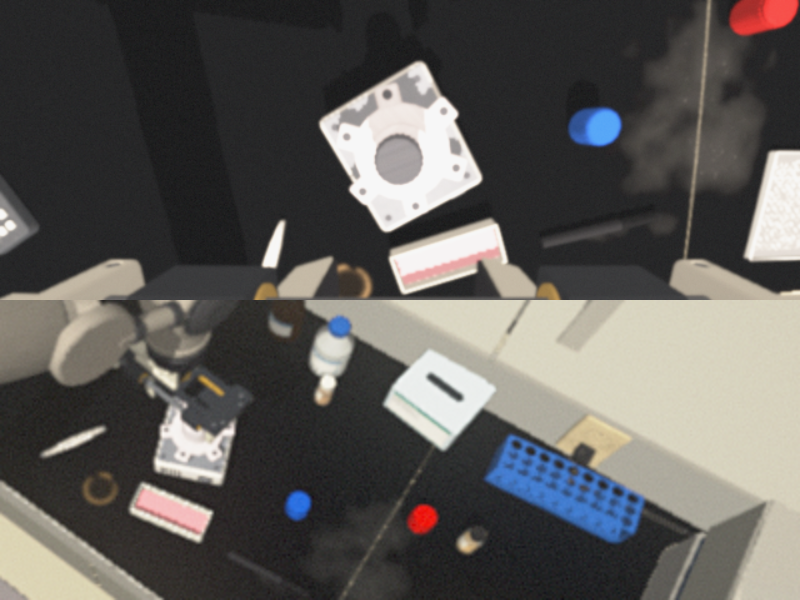

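The cap sits centred on the boss (crop (398,158), predicted (400,162)). The carousel is flat on the collar and everything else is where it was. Handing in.

```bash
python3 -c "
from workcell import manip; print(manip.job_done())"
```

```text
the job is handed in; nothing more can be done
None
```

The job is done and handed in at about 19 s on the robot's clock. The carousel is home on the shaft's collar and the dark steel cap sits on its boss.

- **Carousel:** I read the rib angle and lobe angle from the wrist camera, turned the carousel about −27° and lowered it over the shaft. It meshed without any rocking. It met the collar at the expected height, with the underside about 55 mm above the bench and a press of roughly 12 N.
- **Cap:** It went over the spigot with about 4 N of contact, with its rim at about 105 mm.
- **Last checks:** The wrist picture shows the cap centred on the boss within about 2 mm and the carousel level. The other things look to be in their places and the gripper is clear. In the side picture the gripper hid the cap, so only the wrist view and the contact heights confirm that it is seated.
- **Disagreement:** The top camera's positions differed from the wrist's by about 5–6 mm. I used the wrist's, and both grasps and both fits agreed with them.

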